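# Find the key that opens the reagent lock box

## Task

The reagent box is locked and nobody has marked which of the three keys in the white stand fits it. Try the keys in the lock, each pushed fully home and turned clockwise, until one swings the tongue a full quarter turn and lets the lid spring up; use only the key, do not push the tongue by hand. Pull each key you have tried out of the lock and set it down in the steel tray, not dropping it from a height; keys you did not need stay standing in the stand, the lock stays open, and the bottles and other things on the bench are left alone.

Things in the scene. Friction and masses are not known exactly. Their poses are not given: they have to be found in the camera images.
- key_oval_mid (a point): Steel key, 107 mm long, 120 g, oval bow 28 mm wide and 38 mm high; stands in a slot of the stand, bow up. Point half-way along the shank axis; z up from tip to bow, x across bow and bit, y through their thickness. From it: tip z -53; bit x +-16, y +-2, z -53 to 0; stop collar 18 mm diameter, z +11 to +14; flat bow 8 mm thick (y), centre z +35, top z +53. Grip the bow's flat faces.
- key_square_mid (a point): Steel key with a rectangular bow, 28 mm wide, 38 mm high; point, axes and other sizes as key_oval_mid. Each key's bit has two cuts, the same on both edges, so a key works either way round; the lower cut differs from key to key. Which key fits is not known and differs from start to start.
- key_clover_mid (a point): Steel key with a three-lobed (clover) bow, 32 mm wide across the lower lobes, 37 mm high; point, axes and other sizes as key_oval_mid. Any key may stand in any slot of the stand.
- keyhole (a point): Middle of the keyhole's mouth, on the flat top of the round steel lock head (50 mm diameter, 118 mm above the bench). Slot 35 mm long along x, 7 mm wide along y, straight down, widening by 2.3 mm all round over the top 6 mm. x points along the tongue and turns with the head. A key goes in bit down, its x along the slot, 64 mm deep until its collar rests on the head; its mid point is then 10 mm below this point.
- cam (a joint): Turn of lock head and tongue, rad: 0 locked, grows clockwise seen from above to a stop at 1.571, open; stays where left. Every key goes fully in. A wrong one jams after about 0.15 rad, the head moving under 0.1; the right one takes the head along (0.05 N m) after 0.1 rad of play. A key comes out only within about 0.1 rad of the locked or open position.
- tongue_tip (a point): Tip of the flat steel tongue, 69 mm from the lock axis, 102 mm above the bench: over the lid's front edge when locked, sideways over the front of the box when open. Not to be pushed by hand.
- lid (a joint): Lid angle, rad: 0 shut; once the tongue has cleared it (cam above about 1.0) it springs up by itself within a second to its stop at 0.16, its front edge then 22 mm higher.
- lock_box: Grey steel reagent box fixed to the bench, 210 mm deep (x), 220 mm wide (y); origin centre of underside, front to -x. Front 70 mm: solid lock case 96 mm high, lock axis 70 mm in front of the origin. Behind: sprung lid, top 100 mm high, hinged at the back, black handle up to 120 mm high.
- key_stand: White plastic block fixed to the bench, 188 (x) by 52 (y) by 73 mm high, foot 196 by 60 mm; origin centre of underside. Three slots 36 by 8 mm, long side along x, at x -60, 0, +60 mm. A key stands with its collar on the block's top, its x along the block's x, its mid point 62 mm above the bench.
- tray: Open steel instrument tray fixed to the bench, 216 (x) by 150 (y) mm outside, walls and floor 3 mm, rim 30 mm high with a small lip outward; origin centre of underside.
- amber_bottle: Bystander: amber glass reagent bottle, 62 mm diameter, 125 mm high, beside the lock box; origin centre of the underside.
- canister: Bystander: polished steel pipette canister, 62 mm diameter, 158 mm high, beside the lock box; origin centre of the underside.
- dropper_bottle: Bystander: small black dropper bottle, 32 mm diameter, 64 mm high, close beside the key stand; origin centre of the underside.
- stain_jar: Bystander: small glass jar with black cap, 42 mm diameter, 55 mm high, close beside the key stand; origin centre of the underside.
- beaker: Bystander: white porcelain beaker, 60 mm diameter, 75 mm high, in front of the lock box; origin centre of the underside.
- powder_jar: Bystander: amber jar with white cap, 52 mm diameter, 68 mm high, beyond the tray; origin centre of the underside.
- mortar: Bystander: small white porcelain mortar, 72 mm diameter, 38 mm high, beyond the key stand; origin centre of the underside.

How it is judged (in metres and radians):
On the way:
1. a key, fully home in the keyhole, has turned the tongue to the open position (at least 1.35 rad) (value of joint cam above 1.35 rad and ((horizontal distance between key_oval_mid and keyhole below 0.006 m and z of key_oval_mid in the frame of keyhole below -0.006 m) or (horizontal distance between key_square_mid and keyhole below 0.006 m and z of key_square_mid in the frame of keyhole below -0.006 m) or (horizontal distance between key_clover_mid and keyhole below 0.006 m and z of key_clover_mid in the frame of keyhole below -0.006 m))), for 0.1 s.
At the end, for the whole second after the job is handed in: Cam above 1.35 rad, lid above 0.1 rad. Every key lies in the tray (mid point inside its walls, under 35 mm above its underside, leaning 0.8 rad or more) or still stands in the stand (mid point within 6 mm of its start, upright within 0.15 rad); at least one is in the tray (value of joint cam above 1.35 rad and value of joint lid above 0.1 rad and ((x of key_oval_mid in the frame of tray between -0.105 and 0.105 m and y of key_oval_mid in the frame of tray between -0.072 and 0.072 m and z of key_oval_mid in the frame of tray below 0.035 m and angle between key_oval_mid's own z axis and vertical above 0.8 rad) or (distance of key_oval_mid from where it was at the start of the episode below 0.006 m and angle between key_oval_mid's own z axis and vertical below 0.15 rad)) and ((x of key_square_mid in the frame of tray between -0.105 and 0.105 m and y of key_square_mid in the frame of tray between -0.072 and 0.072 m and z of key_square_mid in the frame of tray below 0.035 m and angle between key_square_mid's own z axis and vertical above 0.8 rad) or (distance of key_square_mid from where it was at the start of the episode below 0.006 m and angle between key_square_mid's own z axis and vertical below 0.15 rad)) and ((x of key_clover_mid in the frame of tray between -0.105 and 0.105 m and y of key_clover_mid in the frame of tray between -0.072 and 0.072 m and z of key_clover_mid in the frame of tray below 0.035 m and angle between key_clover_mid's own z axis and vertical above 0.8 rad) or (distance of key_clover_mid from where it was at the start of the episode below 0.006 m and angle between key_clover_mid's own z axis and vertical below 0.15 rad)) and ((x of key_oval_mid in the frame of tray between -0.105 and 0.105 m and y of key_oval_mid in the frame of tray between -0.072 and 0.072 m and z of key_oval_mid in the frame of tray below 0.035 m and angle between key_oval_mid's own z axis and vertical above 0.8 rad) or (x of key_square_mid in the frame of tray between -0.105 and 0.105 m and y of key_square_mid in the frame of tray between -0.072 and 0.072 m and z of key_square_mid in the frame of tray below 0.035 m and angle between key_square_mid's own z axis and vertical above 0.8 rad) or (x of key_clover_mid in the frame of tray between -0.105 and 0.105 m and y of key_clover_mid in the frame of tray between -0.072 and 0.072 m and z of key_clover_mid in the frame of tray below 0.035 m and angle between key_clover_mid's own z axis and vertical above 0.8 rad))); the robot touches nothing.
It fails at once if the tongue is turned (cam between 0.3 and 1.3 rad) without a key home in the lock (value of joint cam between 0.3 and 1.3 rad and not ((horizontal distance between key_oval_mid and keyhole below 0.006 m and z of key_oval_mid in the frame of keyhole below 0.001 m) or (horizontal distance between key_square_mid and keyhole below 0.006 m and z of key_square_mid in the frame of keyhole below 0.001 m) or (horizontal distance between key_clover_mid and keyhole below 0.006 m and z of key_clover_mid in the frame of keyhole below 0.001 m))).
It fails at once if a bystander is shifted by more than 40 mm or tipped over (distance of any of amber_bottle, canister, dropper_bottle, stain_jar, beaker, powder_jar, mortar from where it was at the start of the episode above 0.04 m or angle between any of amber_bottle, canister, dropper_bottle, stain_jar, beaker, powder_jar, mortar's own z axis and vertical above 0.6 rad).
It fails at once if a key is dropped into the tray from a height (mid point falls faster than 1.6 m/s there) ((x of key_oval_mid in the frame of tray between -0.105 and 0.105 m and y of key_oval_mid in the frame of tray between -0.072 and 0.072 m and z of key_oval_mid in the frame of tray below 0.06 m and linear speed of key_oval above 1.6 m/s) or (x of key_square_mid in the frame of tray between -0.105 and 0.105 m and y of key_square_mid in the frame of tray between -0.072 and 0.072 m and z of key_square_mid in the frame of tray below 0.06 m and linear speed of key_square above 1.6 m/s) or (x of key_clover_mid in the frame of tray between -0.105 and 0.105 m and y of key_clover_mid in the frame of tray between -0.072 and 0.072 m and z of key_clover_mid in the frame of tray below 0.06 m and linear speed of key_clover above 1.6 m/s)).
It also fails if it takes over 72 s, if anything falls off the work surface, if the arm or the gripper's body presses on something with over 40 N, if the wrist force passes 120 N, or if a joint passes its speed limit or range.

## Robot

A 7-joint arm with a two-finger parallel gripper is mounted at the origin on the work surface. World frame = base frame: x ahead of the robot, y to its left, z up, the work surface at z = 0. Lengths are in m, angles in degrees, forces in N, time in s.
With the tool pointing down it reaches from about 0.425 to 0.875 m from the base axis. Payload 8.4 kg.
Tool frame: the origin (TCP) lies between the finger pads; the fingertips stand 17 mm ahead of it and the grasp point (between the pads) lies 2 mm behind it (ctrl.finger_overhang is the distance from the TCP to the fingertips, in m); y points along the fingers, x is the direction in which the jaws open and shut, and the axes are right-handed (so a half turn about y gives the same grasp; the last joint's range is limited). The gripper opens to 87 mm and grips with 3 to 60 N. Pads are 19 mm wide; open, the fingers measure 117 mm over their backs; the gripper's body (75 mm by 190 mm) begins 51 mm behind the grasp point.
Start: joints at [-71.402, 19.091, 2.286, 83.961, -0.768, 76.965, -3.352], TCP at [0.267, 0.592, 0.24] pointing down, gripper open.
Joint ranges: [-147.57, 147.57], [-21.85, 119.76], [-74.77, 79.35], [14.55, 137.4], [-85.83, 265.84], [4.83, 119.75], [-152.11, 152.11]. Speed limits (degrees/s): [127.2, 127.2, 159.86, 159.86, 180, 180, 180].

## Interface

Orientations are given as [roll, pitch, yaw] about the fixed x, y, z axes, in that order (R = Rz(yaw) Ry(pitch) Rx(roll)).
In Python, from workcell import ctrl, cams, ticket, spotter gives the robot as it stands.
- The arm moves only by the shell command python3 -m inch 'ROWS' [FORCE]. ROWS is a JSON object of lists of equal length, an entry for each row: "dp": the shift along the tool's x, y, z in mm, a list of three; "spin": the turn about the tool's y in rad; "fingers": the gripper command: -1 is shut, 1 is fully open, values between are in proportion. A call has 1 to 12 rows; each row shifts and turns the commanded pose from where the row before left it, along the tool's axes as they then stand; what a row does not reach is not made up. A row lasts 1/12 s, in which the tool goes at most 41.7 mm and 7.16 degrees, less where a joint would pass 70% of its speed; a pose out of reach is approached as far as the arm can. A call with a gripper value outside its range is refused whole. The fingers move at their own pace and stop on an object; FORCE is the grip in N (left out, the last holds). Time passes only in rows, so rows that do not move let the fingers close. It gives the time, the measured TCP pose, the force and the opening at its end, in the units of the state.
- ctrl.get_obs(): the state, without advancing time (a new reading comes with each control period).
- cams.snapshot(name): name is "scene" or "top"; returns the picture (480x640x3 uint8, blue, green, red); there is no depth.
- cams.camera_info(name): a dict with "fov_y" (degrees; the focal length in pixels is half the picture's height over the tangent of half this angle, whatever the lens; pixels are square), "cx", "cy" (the principal point, pixels), "distortion" ([k1, k2, p1, p2, k3] as OpenCV has them; the pictures are not rectified), "R" (3x3) and "t" (3): a world point X has camera coordinates R X + t. Camera axes: x right, y down, z forward; pixel columns grow to the right and rows downward; lengths in m; the calibration is good to about 2 mm. A picture is of the moment at which its call begins. camera_info takes no time and is no camera call.
- ticket.close_job(): hands the job in, once; it reports no verdict.
Trained networks look in the newest picture that a camera, given by its name, has taken for a name from the list of things; names that differ only in an ending like _2 or _b are one class to them, and where a whole thing is asked for, a point or a joint stands for the part that bears it (a point fixed in the world has none). Each returns a list of dicts, best first, with "score" (0 to 1); they miss things now and then, are a little off and sometimes report something else, mostly with a low value. They report only what shows in the picture. A call takes as long as a camera call.
- spotter.regions_of(label, camera): "mask" (480x640 bool, what is visible of it) and "point" ([row, column] in pixels, amid what is visible of it).
- spotter.spot_point(label, camera): "point" ([row, column] in pixels: a listed point, or the origin of a listed thing).
The state is a dict: "time_s": time; "joint_positions": joint angles; "qd": joint speeds; "joint_efforts": joint torques, N m; "eef_pos": TCP position; "tool_rot": TCP orientation; "wrist_force": force on the tool from outside, world axes, zero at the start; "torque": the same for the moment, N m; "finger_gap": finger opening in m.
Only numpy, scipy, OpenCV 4.12 (cv2) and the standard library are available. Lean on these libraries where they do the work, as an engineer would, in place of code of your own. Each camera call takes 0.05 s, during which the arm holds its last target.

## Working session

There is one attempt and no reset: what is moved stays moved. The work goes in short steps, Python scripts to look and compute and a shell command to move; the robot and the scene stay as the last step left them, time stands still between calls to the robot, and variables do not carry over. Pictures are saved under pics/ and viewed, and the job is handed in when it is done.

```bash
ls -la; mkdir -p pics; python3 - <<'E'
from workcell import ctrl,cams,ticket,spotter
import cv2
o=ctrl.get_obs()
for k,v in o.items(): print(k,v)
for n in("scene","top"):
    im=cams.snapshot(n); cv2.imwrite(f"pics/{n}0.png",im); print(cams.camera_info(n))
print(ctrl.finger_overhang)
E
```

```text
total 12
drwxr-xr-x  3 agent agent 4096 Dec  6 17:35 .
drwxr-xr-x 23 root  root  4096 Dec  6 17:35 ..
drwxr-xr-x  2 agent agent 4096 Dec  6 17:35 pics
time_s 0.0
joint_positions [-71.40149759  19.1301319    2.28470938  84.01198941  -0.76707205
  76.96434588  -3.3520557 ]
qd [-0.02655121 -0.00713526 -0.03047167 -0.01700803  0.02544583  0.01295169
 -0.03385544]
joint_efforts [ 4.62282642e-04 -6.56357718e+01  1.33528199e+00 -4.03808534e+01
 -5.98280551e-02  4.45901463e-02  1.75908849e-04]
eef_pos [0.26714901 0.59207781 0.23866968]
tool_rot [-90.00686037   0.09097823  65.71655392]
wrist_force [-0.34745829  0.0021062   0.19179103]
torque [-0.00969706  0.01366546  0.01025909]
finger_gap 0.08699489390669224
{'fov_y': 44.5814872646708, 'cx': 321.0542763868968, 'cy': 241.05455784498332, 'distortion': array([-0.06027698,  0.        ,  0.        ,  0.        ,  0.        ]), 'R': array([[ 0.53554365,  0.84439507, -0.01378279],
       [ 0.53992524, -0.35489673, -0.76323591],
       [-0.6493641 ,  0.40130447, -0.6459729 ]]), 't': array([-0.32604701, -0.24601193,  1.80529304])}
{'fov_y': 43.71225536709136, 'cx': 315.10642128927407, 'cy': 235.59141530426336, 'distortion': array([-0.01555346,  0.        ,  0.        ,  0.        ,  0.        ]), 'R': array([[-0.01203597, -0.99988921, -0.00875766],
       [-0.98007934,  0.01353299, -0.19814476],
       [ 0.19824133,  0.00619834, -0.98013364]]), 't': array([0.02826899, 0.61746271, 1.16308553])}
0.017
```

View pics/scene0.png

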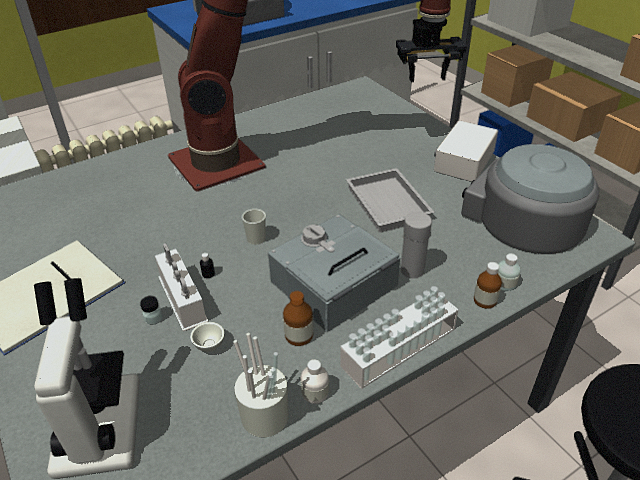

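View pics/top0.png

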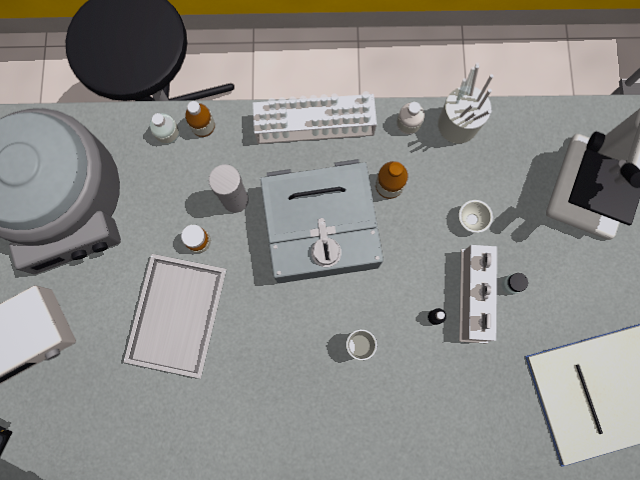

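```bash
cat > h.py <<'E'
from workcell import ctrl,cams,ticket,spotter
import cv2,numpy as np
from scipy.optimize import least_squares
def K(n):
    c=cams.camera_info(n); f=240/np.tan(np.radians(c['fov_y'])/2)
    return np.array([[f,0,c['cx']],[0,f,c['cy']],[0,0,1]]),np.array(c['distortion']),np.array(c['R']),np.array(c['t'])
def ray(n,rc):
    k,d,R,t=K(n); u=cv2.undistortPoints(np.array([[[rc[1],rc[0]]]],float),k,d)[0,0]
    return -R.T@t, R.T@np.array([u[0],u[1],1])
def atz(n,rc,z):
    o,v=ray(n,rc); return o+v*(z-o[2])/v[2]
def proj(n,X):
    k,d,R,t=K(n); p=cv2.projectPoints(np.atleast_2d(np.array(X,float)),cv2.Rodrigues(R)[0],t,k,d)[0][:,0]
    return p[:,::-1]
def tri(a,b):
    A=np.zeros((3,3));B=np.zeros(3)
    for n,rc in(('scene',a),('top',b)):
        o,v=ray(n,rc);v=v/np.linalg.norm(v);M=np.eye(3)-np.outer(v,v);A+=M;B+=M@o
    X=np.linalg.solve(A,B); return X,[np.linalg.norm(proj('scene',X)[0]-a),np.linalg.norm(proj('top',X)[0]-b)]
E
python3 - <<'E'
from h import *
ims={n:cams.snapshot(n) for n in('scene','top')}
np.set_printoptions(precision=4,suppress=True)
Z={'tray':0,'lock_box':0,'key_stand':0,'keyhole':.118,'tongue_tip':.102,'key_oval_mid':.062,'key_square_mid':.062,'key_clover_mid':.062,'amber_bottle':0,'canister':0,'dropper_bottle':0,'stain_jar':0,'beaker':0,'powder_jar':0,'mortar':0}
for l,z in Z.items():
    P={}
    for n in ims:
        r=spotter.spot_point(l,n)
        for q in r[:3 if 'key_' in l else 1]: print(l,n,round(q['score'],2),np.round(q['point'],1),atz(n,q['point'],z)[:2])
        if r:P[n]=r[0]['point']
    if len(P)==2: print('   tri',*tri(np.array(P['scene']),np.array(P['top'])))
def crop(n,r0,r1,c0,c1,s,f): cv2.imwrite(f,cv2.resize(ims[n][r0:r1,c0:c1],None,fx=s,fy=s,interpolation=cv2.INTER_CUBIC))
crop('top',235,355,440,540,5,'pics/ts.png'); crop('scene',235,335,145,225,6,'pics/ss.png')
crop('top',210,280,260,390,6,'pics/tl.png'); crop('scene',210,270,290,360,8,'pics/sl.png')
E
```

```text
tray scene 0.75 [203.8 388.9] [0.4689 0.3121]
tray top 0.83 [315.4 178. ] [0.4631 0.311 ]
   tri [ 0.4643  0.3137 -0.004 ] [np.float64(0.6740313983896784), np.float64(0.8933730533332356)]
lock_box scene 0.6 [286.4 327.9] [ 0.6494 -0.0066]
lock_box top 0.89 [227.3 321.6] [0.6484 0.0064]
   tri [ 0.6469  0.0015 -0.0054] [np.float64(2.337691550919796), np.float64(2.56088034005219)]
key_stand scene 0.91 [297. 182.] [ 0.4931 -0.3108]
key_stand top 0.78 [298.  478.4] [ 0.4915 -0.3216]
key_stand top 0.51 [242.  195.6] [0.6198 0.2782]
   tri [ 0.4931 -0.3159  0.0031] [np.float64(2.2629220681968962), np.float64(2.5514865265294713)]
keyhole scene 0.72 [232.2 316.8] [0.5873 0.004 ]
keyhole top 0.71 [252.3 327.5] [ 0.573  -0.0037]
   tri [0.5774 0.0021 0.1111] [np.float64(2.8944171058950627), np.float64(3.442538769995494)]
tongue_tip scene 0.82 [252.2 335.3] [0.6537 0.0112]
tongue_tip top 0.61 [218.1 320.5] [0.645  0.0089]
   tri [0.6477 0.0115 0.0969] [np.float64(1.3495799034435343), np.float64(1.5290826170835665)]
key_oval_mid scene 0.6 [297.9 183.9] [ 0.5608 -0.3227]
key_oval_mid top 0.48 [26
[... 1160 characters left out ...]
at64(1.8455539961919647), np.float64(2.159182036460052)]
stain_jar top 0.27 [263.8 480.4] [ 0.5641 -0.3306]
beaker scene 0.72 [235.7 256.3] [ 0.3895 -0.0612]
beaker top 0.56 [342.5 354.7] [ 0.4026 -0.0588]
   tri [ 0.4007 -0.0619  0.0084] [np.float64(1.4970556743287207), np.float64(1.8856715353332736)]
powder_jar scene 0.38 [295.4 187.1] [ 0.4947 -0.2987]
powder_jar top 0.66 [240.4 196.3] [0.6233 0.2768]
   tri [ 0.5774 -0.0401  0.1332] [np.float64(127.91112779601643), np.float64(150.4568558731433)]
mortar scene 0.84 [347.3 206.5] [ 0.6629 -0.324 ]
mortar top 0.84 [219.9 470.7] [ 0.6603 -0.316 ]
   tri [ 0.6603 -0.3202 -0.0051] [np.float64(1.4451898484248942), np.float64(1.4447791874091485)]
```

View pics/ts.png

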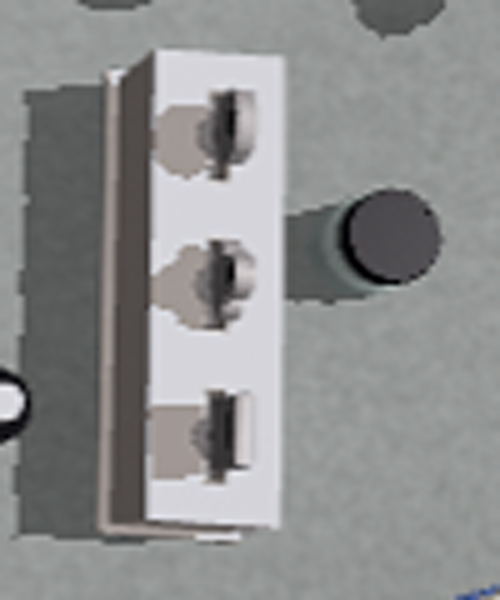

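View pics/ss.png

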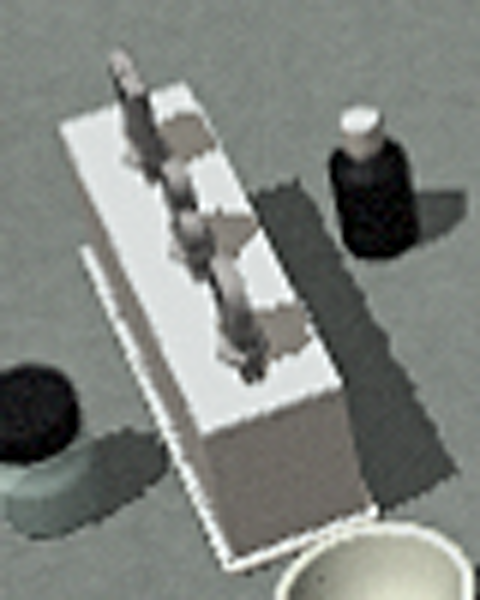

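View pics/tl.png

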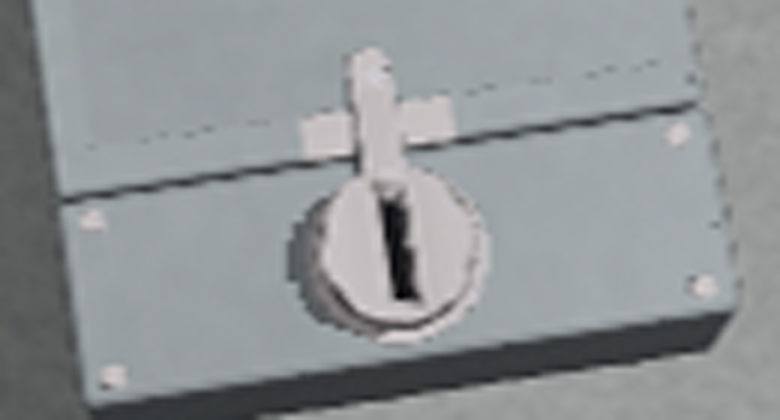

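View pics/sl.png

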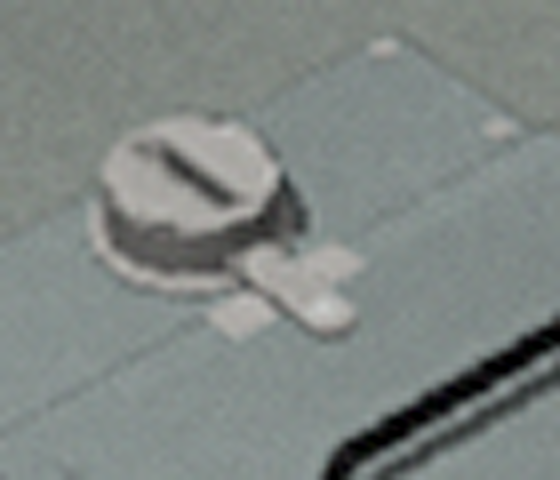

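```bash
cat > m1.py <<'E'
from h import *
np.set_printoptions(precision=4,suppress=True)
def o(p,s,r0,c0): return np.array([(p[1]+.5)/s-.5+r0,(p[0]+.5)/s-.5+c0])
T=lambda p:o(p,5,235,440); S=lambda p:o(p,6,235,145); TL=lambda p:o(p,6,210,260); SL=lambda p:o(p,8,210,290)
# stand fit
loc=np.array([[94,26],[94,-26],[-94,-26],[-94,26]])/1e3   # stand x ~ world +x, y ~ world +y
tt=[T(p) for p in((153,50),(285,57),(280,527),(147,518))]
ss=[S(p) for p in((342,385),(203,435),(60,127),(185,83))]
def pts(q):
    c,s=np.cos(q[2]),np.sin(q[2]); return np.c_[loc@np.array([[c,s],[-s,c]])+q[:2],np.full(4,.073)]
for nm,use in(('top',[('top',tt)]),('scene',[('scene',ss)]),('both',[('top',tt),('scene',ss)])):
    r=least_squares(lambda q:np.concatenate([(proj(n,pts(q))-np.array(a)).ravel() for n,a in use]),[.5,-.315,0])
    print('stand',nm,r.x,np.degrees(r.x[2]),np.sqrt(2*r.cost/len(r.fun)))
print('hole top',atz('top',TL((398,247)),.118),'disc',atz('top',TL((400,243)),.118))
print('hole scene',atz('scene',SL((194,177)),.118),'disc',atz('scene',SL((191,176)),.118))
a,b=atz('top',TL((388,190)),.118),atz('top',TL((408,300)),.118);print('slot yaw',np.degrees(np.arctan2(*(a-b)[1::-1])),np.linalg.norm(a-b))
a,b=atz('top',TL((90,405)),.096),atz('top',TL((735,308)),.096);d=(a-b);print('box front edge',a,b,np.linalg.norm(d),'box yaw',np.degrees(np.arctan2(-d[0],d[1])))
m=(a+b)/2;y=np.arctan2(-d[0],d[1]);print('lock axis from edge',m[:2]+.035*np.array([np.cos(y),np.sin(y)]))
for nm,p in(('oval',(250,125)),('clover',(250,283)),('sq',(244,430))): print(nm,'bow~top',atz('top',T(p),.115))
print('jar',atz('top',T((390,237)),.055))
E
python3 m1.py
```

```text
stand top [ 0.4976 -0.312  -0.0783] -4.486813371624449 0.21781530129580642
stand scene [ 0.4996 -0.3125 -0.0783] -4.486128018559834 0.17988912480052804
stand both [ 0.4981 -0.3121 -0.0784] -4.490039174902818 0.3318969626187377
hole top [ 0.5761 -0.0007  0.118 ] disc [ 0.5774 -0.0014  0.118 ]
hole scene [ 0.5819 -0.0008  0.118 ] disc [ 0.581  -0.0013  0.118 ]
slot yaw 9.262615817609937 0.03669972956115243
box front edge [0.5289 0.1006 0.096 ] [ 0.5581 -0.1113  0.096 ] 0.2139367250758557 box yaw 7.8605874151303246
lock axis from edge [ 0.5782 -0.0005]
oval bow~top [ 0.5549 -0.3177  0.115 ]
clover bow~top [ 0.4936 -0.3135  0.115 ]
sq bow~top [ 0.4377 -0.3074  0.115 ]
jar [ 0.5176 -0.3885  0.055 ]
```

```bash
cat > go.py <<'E'
# usage: go.py x y z yaw  -> prints dp remaining in the current tool frame and spin
import sys
from h import *
np.set_printoptions(precision=1,suppress=True)
t=[float(a) for a in sys.argv[1:]]
s=ctrl.get_obs(); p=np.array(s['eef_pos']); yaw=s['tool_rot'][2]
print('t',round(s['time_s'],2),'pos',np.round(p*1e3,1),'rot',np.round(s['tool_rot'],2),'F',s['wrist_force'],'gap',round(s['finger_gap']*1e3,1),'j',s['joint_positions'])
for i in range(0,len(t),4):
    d=(np.array(t[i:i+3])-p)*1e3; y=np.radians(yaw)
    print('dp',np.array([np.cos(y)*d[0]+np.sin(y)*d[1],-d[2],-np.sin(y)*d[0]+np.cos(y)*d[1]]),'spin',round(np.radians(yaw-t[i+3]),4),'rows',round(np.linalg.norm(d)/41.7,2))
    p=np.array(t[i:i+3]);yaw=yaw if 0 else yaw
E
python3 -m inch '{"dp":[[0,0,0],[0,0,0],[0,0,0]],"spin":[-0.115,-0.115,-0.1157],"fingers":[0,0,0]}' 40
python3 go.py 0.47 0.25 0.24 85.5  0.438 -0.307 0.2 85.5
```

```text
time_s: 1.95
eef_pos: [0.2672, 0.5925, 0.2396]
tool_rot: [-90.0, 0.0, 85.8]
wrist_force: [-0.6, 0.3, -0.7]
finger_gap: 0.0745
t 1.95 pos [267.2 592.5 239.6] rot [-90.    0.   85.8] F [-0.6  0.3 -0.7] gap 74.5 j [-69.2  19.1  -0.5  83.8   0.2  77.   16.1]
dp [-326.9   -0.4 -227. ] spin 0.0061 rows 9.54
dp [-557.9   40.    -8.4] spin 0.0061 rows 13.41
```

```bash
python3 -m inch '{"dp":[[-32.7,0,-22.7],[-32.7,0,-22.7],[-32.7,0,-22.7],[-32.7,0,-22.7],[-32.7,0,-22.7],[-32.7,0,-22.7],[-32.7,0,-22.7],[-32.7,0,-22.7],[-32.7,0,-22.7],[-32.7,0,-22.7]],"spin":[0.006,0,0,0,0,0,0,0,0,0],"fingers":[0,0,0,0,0,0,0,0,0,0]}' 
python3 -m inch '{"dp":[[-40,0,0],[-40,0,0],[-40,0,0],[-40,0,0],[-40,0,0],[-40,0,0],[-40,0,0],[-40,0,0],[-40,0,0],[-40,0,0],[-40,0,0],[-40,0,0]],"spin":[0,0,0,0,0,0,0,0,0,0,0,0],"fingers":[0,0,0,0,0,0,0,0,0,0,0,0]}' 
python3 go.py 0.438 -0.307 0.2 85.5
```

```text
time_s: 2.78
eef_pos: [0.4669, 0.2458, 0.2399]
tool_rot: [-90.0, -0.0, 85.2]
wrist_force: [1.4, -0.0, -0.1]
finger_gap: 0.0436
time_s: 3.78
eef_pos: [0.4253, -0.2326, 0.2401]
tool_rot: [-90.1, -0.0, 85.2]
wrist_force: [1.6, 0.8, -0.8]
finger_gap: 0.0436
t 3.78 pos [ 425.3 -232.6  240.1] rot [-90.1  -0.   85.2] F [ 1.6  0.8 -0.8] gap 43.6 j [-21.5  -2.9  44.3 108.    2.   74.  107.4]
dp [-73.   40.1 -18.9] spin -0.0055 rows 2.05
```

```bash
python3 -m inch '{"dp":[[-36.5,20,-9.5],[-36.5,20,-9.4],[0,25,0],[0,15,0],[0,0,0]],"spin":[-0.0055,0,0,0,0],"fingers":[0,0,0,0,0]}' 
python3 go.py 0.438 -0.3073 0.098 85.5
python3 - <<'E'
from h import *
a=cams.snapshot('top')[220:360,430:550];b=cams.snapshot('scene')[200:320,130:230]
cv2.imwrite('pics/a1.png',np.hstack([cv2.resize(a,(480,560),interpolation=2),cv2.resize(b,(467,560),interpolation=2)])[:, :800] if 0 else cv2.resize(a,(600,600),interpolation=2) if 0 else np.hstack([cv2.resize(a,(360,420),interpolation=2),cv2.resize(b,(350,420),interpolation=2)]))
E
```

```text
time_s: 4.2
eef_pos: [0.4366, -0.3028, 0.1575]
tool_rot: [-89.7, -0.0, 85.4]
wrist_force: [-0.8, 0.1, -1.0]
finger_gap: 0.0433
t 4.2 pos [ 436.6 -302.8  157.5] rot [-89.7  -0.   85.4] F [-0.8  0.1 -1. ] gap 43.3 j [-14.4  11.6  50.  108.2  -9.6  64.9 124.6]
dp [-4.4 59.5 -1.7] spin -0.0014 rows 1.43
```

View pics/a1.png

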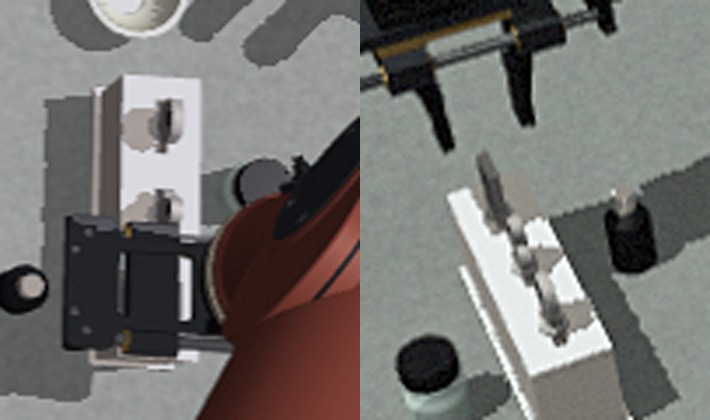

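Gripper hangs over the square key at the near end of the stand, with a finger either side of its line in both views. Descend.

```bash
python3 -m inch '{"dp":[[0,0,0],[-1,20,-1],[0,20,0],[0,10,0],[0,0,0]],"spin":[0,0,0,0,0],"fingers":[-0.3,-0.3,-0.3,-0.3,-0.3]}' 
python3 go.py 0.438 -0.3073 0.098 85.5
```

```text
time_s: 4.72
eef_pos: [0.439, -0.3034, 0.1098]
tool_rot: [-89.9, -0.0, 85.5]
wrist_force: [-0.5, -0.0, 0.1]
finger_gap: 0.0308
t 4.72 pos [ 439.  -303.4  109.8] rot [-89.9  -0.1  85.5] F [-0.5 -0.   0.1] gap 30.8 j [-12.2  15.7  48.7 110.8 -13.7  59.5 127.9]
dp [-4.  11.8  0.7] spin 0.0007 rows 0.3
```

```bash
python3 -m inch '{"dp":[[-4,7,0.5],[0,4.5,0],[0,0,0],[0,0,0],[0,0,0]],"spin":[0,0,0,0,0],"fingers":[-0.3,-0.3,-0.3,-1,-1]}' 
python3 -m inch '{"dp":[[0,0,0],[0,0,0],[0,0,0]],"spin":[0,0,0],"fingers":[-1,-1,-1]}' 
python3 go.py 0.438 -0.3073 0.098 85.5
```

```text
time_s: 5.13
eef_pos: [0.4388, -0.3084, 0.0995]
tool_rot: [-90.0, 0.0, 85.5]
wrist_force: [0.9, -0.4, 0.0]
finger_gap: 0.0234
time_s: 5.38
eef_pos: [0.4388, -0.3082, 0.0992]
tool_rot: [-90.0, 0.0, 85.5]
wrist_force: [-0.8, 0.5, 1.5]
finger_gap: 0.0075
t 5.38 pos [ 438.8 -308.2   99.2] rot [-90.    0.   85.5] F [-0.8  0.5  1.5] gap 7.5 j [-11.2  16.9  48.3 111.1 -14.8  58.3 129.3]
dp [0.8 1.2 0.8] spin -0.0001 rows 0.04
```

```bash
python3 -m inch '{"dp":[[0,-8,0],[0,-25,0],[0,-40,0],[0,-40,0],[0,-30,0]],"spin":[0,0,0,0,0],"fingers":[-1,-1,-1,-1,-1]}' 60
python3 go.py 0.578 -0.001 0.24 98.5
```

```text
time_s: 5.8
eef_pos: [0.4384, -0.3089, 0.2454]
tool_rot: [-90.1, 0.0, 85.4]
wrist_force: [-0.3, -1.1, -1.5]
finger_gap: 0.0079
t 5.8 pos [ 438.4 -308.9  245.4] rot [-90.1   0.   85.4] F [-0.3 -1.1 -1.5] gap 7.9 j [-16.8   6.4  51.5 101.4  -5.2  74.6 121.3]
dp [ 318.1    5.4 -114.6] spin -0.2282 rows 8.11
```

```bash
python3 -m inch '{"dp":[[25,0,-9],[37,0,-13.3],[37,0,-13.3],[37,0,-13.3],[37,0,-13.3],[37,0,-13.3],[37,0,-13.3],[37,0,-13.3],[25,0,-9],[9,0,-3],[0,0,0],[0,0,0]],"spin":[0,0,0,0,0,0,0,0,0,-0.076,-0.076,-0.076],"fingers":[-1,-1,-1,-1,-1,-1,-1,-1,-1,-1,-1,-1]}'
python3 -m inch '{"dp":[[0,0,0],[0,0,0]],"spin":[0,0],"fingers":[-1,-1]}'
python3 go.py 0.578 -0.001 0.22 98.5
python3 - <<'E'
from h import *
a=cams.snapshot('top')[200:290,270:390];b=cams.snapshot('scene')[150:270,270:370]
cv2.imwrite('pics/a2.png',np.hstack([cv2.resize(a,(480,360),interpolation=2),cv2.resize(b,(300,360),interpolation=2)]))
E
```

```text
time_s: 6.8
eef_pos: [0.5774, 0.001, 0.2422]
tool_rot: [-90.0, 0.0, 98.9]
wrist_force: [0.4, -0.5, -1.6]
finger_gap: 0.0072
time_s: 6.97
eef_pos: [0.5772, -0.0004, 0.2423]
tool_rot: [-90.0, 0.0, 98.4]
wrist_force: [-0.7, 0.0, -0.7]
finger_gap: 0.0072
t 6.97 pos [577.2  -0.4 242.3] rot [-90.    0.   98.4] F [-0.7  0.  -0.7] gap 7.2 j [-35.6  11.6  36.3  95.7  -7.   75.  100.3]
dp [-0.7 22.3 -0.7] spin -0.0017 rows 0.54
```

View pics/a2.png

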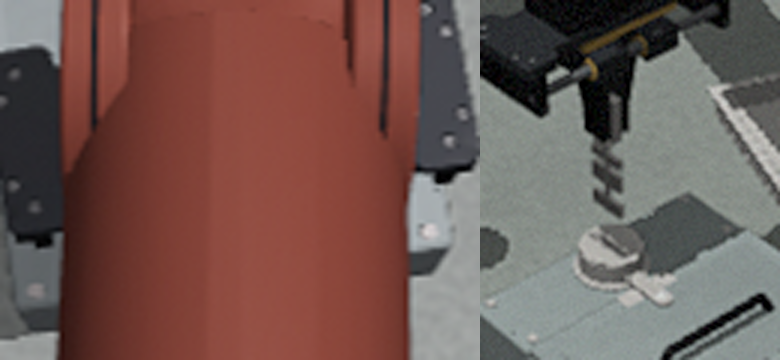

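```bash
python3 -m inch '{"dp":[[-0.7,12,-0.7],[0,8,0],[0,0,0],[0,0,0]],"spin":[0,0,0,0],"fingers":[-1,-1,-1,-1]}'
python3 go.py 0.578 -0.001 0.22 98.5
python3 - <<'E'
from h import *
b=cams.snapshot('scene');cv2.imwrite('pics/a3.png',cv2.resize(b[175:250,285:345],None,fx=8,fy=8,interpolation=cv2.INTER_CUBIC))
p=np.array(ctrl.get_obs()['eef_pos'])
y=np.radians(8.5);u=np.array([np.cos(y),np.sin(y),0])
P=[p+[0,0,-.0902]+s*.016*u for s in(-1,0,1)]+[p+[0,0,-.0372]]+[np.array([.578,-.001,.118])+s*.0175*u for s in(-1,0,1)]
for X in P:
    q=proj('scene',X)[0]; print(np.round(q,1),'zoom xy',np.round((q[1]-285+.5)*8-.5,0),np.round((q[0]-175+.5)*8-.5,0))
E
```

```text
time_s: 7.4
eef_pos: [0.5775, -0.0008, 0.221]
tool_rot: [-89.9, 0.0, 98.5]
wrist_force: [-0.3, 0.3, -0.4]
finger_gap: 0.0072
t 7.4 pos [577.5  -0.8 221. ] rot [-89.9   0.   98.5] F [-0.3  0.3 -0.4] gap 7.2 j [-35.3  12.6  36.1  97.3  -7.7  72.8 101. ]
dp [-0.3  1.  -0.5] spin 0.0005 rows 0.03
[223.  308.3] zoom xy 190.0 388.0
[226.3 312.8] zoom xy 226.0 414.0
[229.5 317.3] zoom xy 262.0 440.0
[207.8 312.2] zoom xy 221.0 266.0
[227.3 308. ] zoom xy 187.0 422.0
[230.8 312.8] zoom xy 226.0 450.0
[234.4 317.8] zoom xy 266.0 479.0
```

View pics/a3.png

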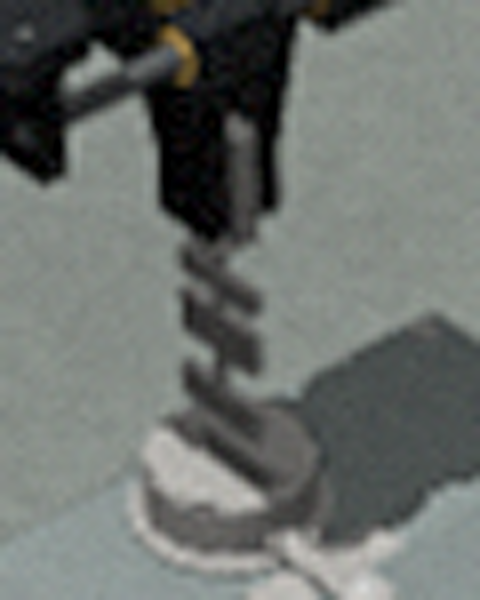

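```bash
python3 -m inch '{"dp":[[0.4,0,-2.4],[0,4,0],[0,4,0],[0,4,0],[0,4,0],[0,0,0]],"spin":[0,0,0,0,0,0],"fingers":[-1,-1,-1,-1,-1,-1]}'
python3 go.py 0.580 -0.001 0.1452 98.5
```

```text
time_s: 7.95
eef_pos: [0.5799, 0.0, 0.2049]
tool_rot: [-89.9, 0.0, 98.6]
wrist_force: [-0.4, -0.6, -1.4]
finger_gap: 0.0076
t 7.95 pos [579.9   0.  204.9] rot [-89.9   0.   98.6] F [-0.4 -0.6 -1.4] gap 7.6 j [-35.   13.6  36.   98.1  -8.4  71.1 101.5]
dp [-1.  59.7  0. ] spin 0.001 rows 1.43
```

```bash
python3 -m inch '{"dp":[[0,3,0],[0,3,0],[0,3,0],[0,3,0],[0,0,0]],"spin":[0,0,0,0,0],"fingers":[-1,-1,-1,-1,-1]}'
python3 go.py 0.580 -0.001 0.1452 98.5
```

```text
time_s: 8.37
eef_pos: [0.5801, 0.0, 0.1933]
tool_rot: [-90.0, 0.0, 98.6]
wrist_force: [0.7, 0.6, -1.5]
finger_gap: 0.0075
t 8.37 pos [580.1   0.  193.3] rot [-90.    0.   98.6] F [ 0.7  0.6 -1.5] gap 7.5 j [-34.8  14.1  35.8  99.   -8.8  69.7 101.8]
dp [-1.  48.1  0.3] spin 0.001 rows 1.15
```

```bash
python3 -m inch '{"dp":[[0,8,0],[0,10,0],[0,10,0],[0,10,0],[0,5,0],[0,0,0]],"spin":[0,0,0,0,0,0],"fingers":[-1,-1,-1,-1,-1,-1]}'
python3 -m inch '{"dp":[[0,2.5,0],[0,2.5,0],[0,2,0],[0,0,0]],"spin":[0,0,0,0],"fingers":[-1,-1,-1,-1]}'
python3 go.py 0.580 -0.001 0.1452 98.5
```

```text
time_s: 8.87
eef_pos: [0.5799, 0.0001, 0.1493]
tool_rot: [-89.9, 0.0, 98.6]
wrist_force: [-0.1, 0.0, -1.1]
finger_gap: 0.0077
time_s: 9.2
eef_pos: [0.5803, 0.0, 0.1442]
tool_rot: [-90.0, -0.0, 98.6]
wrist_force: [-3.9, 0.0, 0.6]
finger_gap: 0.0076
t 9.2 pos [580.3   0.  144.2] rot [-90.   -0.   98.5] F [-3.9  0.   0.6] gap 7.6 j [-33.9  16.9  35.2 102.1 -10.7  64.3 103.3]
dp [-1.  -1.   0.4] spin 0.0009 rows 0.03
```

```bash
python3 -m inch '{"dp":[[0,1,0],[0,0,0]],"spin":[0,0],"fingers":[-1,-1]}'
python3 -m inch '{"dp":[[0,0,0],[0,0,0],[0,0,0],[0,0,0]],"spin":[0.08,0.08,0.08,0],"fingers":[-1,-1,-1,-1]}'
python3 go.py 0.580 -0.001 0.1452 98.5; python3 -c "
from h import *;print(ctrl.get_obs()['torque'])"
```

```text
time_s: 9.37
eef_pos: [0.5804, 0.0, 0.1441]
tool_rot: [-90.0, -0.0, 98.6]
wrist_force: [-7.8, 0.2, 10.1]
finger_gap: 0.0075
time_s: 9.7
eef_pos: [0.5805, 0.0002, 0.144]
tool_rot: [-90.0, -0.0, 84.5]
wrist_force: [-7.5, -0.0, 9.4]
finger_gap: 0.0073
t 9.7 pos [580.5   0.2 144. ] rot [-90.   -0.   84.5] F [-7.5 -0.   9.4] gap 7.3 j [-35.8  17.3  37.5 102.2 -11.6  64.4  90.1]
dp [-1.2 -1.2  0.4] spin -0.244 rows 0.04
[ 0.21300207  1.88298936 -0.00632697]
```

```bash
python3 -m inch '{"dp":[[0,0,0],[0,0,0],[0,0,0]],"spin":[0.08,0.08,0],"fingers":[-1,-1,-1]}'
python3 - <<'E'
from h import *
print(ctrl.get_obs()['torque'])
b=cams.snapshot('scene');cv2.imwrite('pics/a4.png',cv2.resize(b[175:265,285:365],None,fx=7,fy=6.6,interpolation=cv2.INTER_CUBIC))
E
```

```text
time_s: 9.95
eef_pos: [0.5805, -0.0002, 0.1441]
tool_rot: [-90.0, -0.0, 75.3]
wrist_force: [-7.3, -0.3, 10.0]
finger_gap: 0.0075
[-0.00870294  1.90809701  0.04049556]
```

View pics/a4.png

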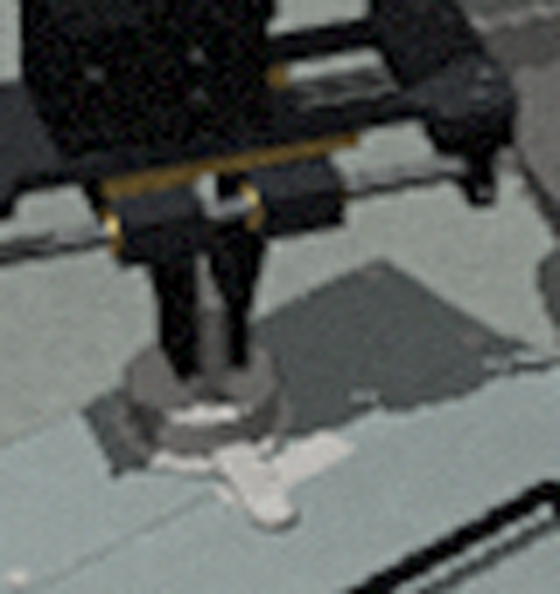

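The tongue tip moved from column 335 to about 324 (row 254), so the square key carries the head along. I'll turn it on.

```bash
python3 -m inch '{"dp":[[0,0,0],[0,0,0],[0,0,0],[0,0,0],[0,0,0],[0,0,0],[0,0,0],[0,0,0],[0,0,0],[0,0,0],[0,0,0]],"spin":[0.115,0.115,0.115,0.115,0.115,0.115,0.115,0.115,0.115,0.115,0.08],"fingers":[-1,-1,-1,-1,-1,-1,-1,-1,-1,-1,-1]}'
python3 -m inch '{"dp":[[0,0,0],[0,0,0],[0,0,0],[0,0,0]],"spin":[0.02,0.02,0.02,0],"fingers":[-1,-1,-1,-1]}'
python3 - <<'E'
from h import *
print(ctrl.get_obs()['torque'])
b=cams.snapshot('scene');cv2.imwrite('pics/a5.png',cv2.resize(b[175:265,285:365],None,fx=7,fy=6.6,interpolation=cv2.INTER_CUBIC))
E
```

```text
time_s: 10.92
eef_pos: [0.5793, -0.0018, 0.144]
tool_rot: [-90.0, 0.1, 4.7]
wrist_force: [-14.6, -4.5, 16.6]
finger_gap: 0.0074
time_s: 11.25
eef_pos: [0.5791, -0.0018, 0.144]
tool_rot: [-90.0, 0.2, 1.6]
wrist_force: [-14.4, -3.4, 17.3]
finger_gap: 0.0075
[-0.9828787   3.64617678  0.20155406]
```

View pics/a5.png

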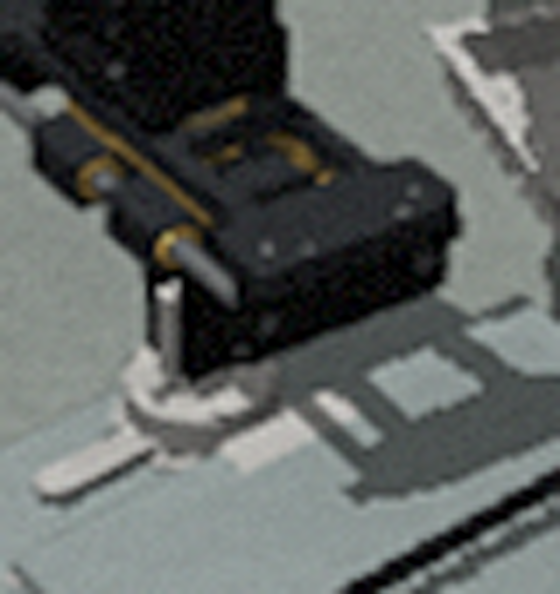

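```bash
python3 -m inch '{"dp":[[-1.5,-1,-0.3],[0,0,0]],"spin":[-0.06,0],"fingers":[-1,-1]}'
python3 -c "
from h import *;print(ctrl.get_obs()['torque'])"
python3 -m inch '{"dp":[[0,-4,0],[0,-6,0],[0,-8,0],[0,-8,0],[0,0,0]],"spin":[0,0,0,0,0],"fingers":[-1,-1,-1,-1,-1]}'
```

```text
time_s: 11.47
eef_pos: [0.5791, -0.0008, 0.1445]
tool_rot: [-90.0, -0.1, 5.3]
wrist_force: [-5.3, -1.1, -0.4]
finger_gap: 0.0076
[-0.52814979  0.93527872  0.02843734]
time_s: 11.88
eef_pos: [0.5793, -0.0004, 0.1718]
tool_rot: [-90.0, -0.1, 5.1]
wrist_force: [-4.7, -1.6, 1.2]
finger_gap: 0.0076
```

```bash
python3 -m inch '{"dp":[[0,-10,0],[0,-15,0],[0,-20,0],[0,-20,0],[0,-5,0],[0,0,0]],"spin":[0,0,0,0,0,0],"fingers":[-1,-1,-1,-1,-1,-1]}'
python3 go.py 0.464 0.312 0.24 5.1
python3 - <<'E'
from h import *
b=cams.snapshot('scene');cv2.imwrite('pics/a6.png',cv2.resize(b[150:290,260:420],None,fx=4,fy=4,interpolation=cv2.INTER_CUBIC))
E
```

```text
time_s: 12.38
eef_pos: [0.5803, -0.0003, 0.2419]
tool_rot: [-90.0, -0.2, 5.2]
wrist_force: [0.2, 0.3, -2.1]
finger_gap: 0.0074
t 12.38 pos [580.3  -0.3 241.9] rot [-90.   -0.2   5.2] F [ 0.2  0.3 -2.1] gap 7.4 j [-50.6  15.2  55.7  96.1 -13.   75.4  12.6]
dp [-87.7   1.9 321.5] spin 0.0012 rows 7.99
```

View pics/a6.png

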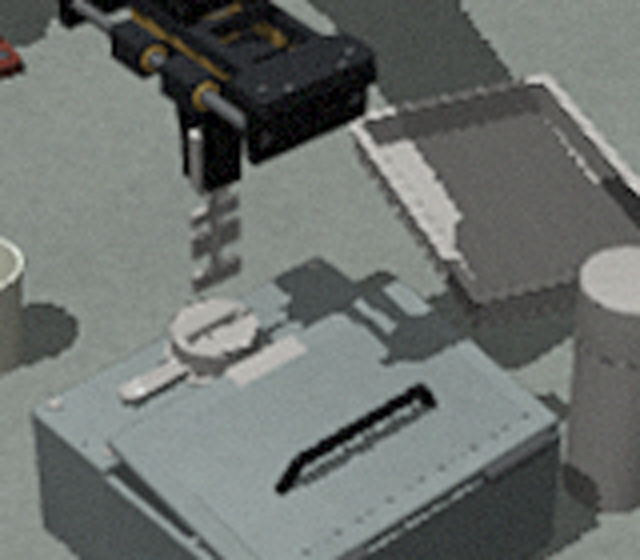

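```bash
python3 go.py 0.426 0.322 0.24 -14
```

```text
t 12.43 pos [579.5  -0.2 240.5] rot [-90.   -0.1   5.2] F [-0.9  0.7 -2.4] gap 7.7 j [-50.6  15.3  55.7  96.2 -13.   75.3  12.6]
dp [-123.8    0.5  334.7] spin 0.3347 rows 8.56
```

```bash
python3 -m inch '{"dp":[[-8,0,20],[-13,0,36],[-13,0,36],[-13,0,36],[-13,0,36],[-13,0,36],[-13,0,36],[-13,0,36],[-13,0,36],[-12,0,26.7],[0,0,0],[0,0,0]],"spin":[0,0,0,0,0,0,0,0,0,0.11,0.11,0.115],"fingers":[-1,-1,-1,-1,-1,-1,-1,-1,-1,-1,-1,-1]}'
python3 -m inch '{"dp":[[0,20,0],[0,30,0],[0,30,0],[0,30,0],[0,15,0],[0,0,0]],"spin":[0,0,0,0,0,0],"fingers":[-1,-1,-1,-1,-1,-1]}'
python3 go.py 0.426 0.322 0.092 -14
python3 - <<'E'
from h import *
b=cams.snapshot('scene');cv2.imwrite('pics/a7.png',cv2.resize(b[130:240,320:450],None,fx=5,fy=5,interpolation=cv2.INTER_CUBIC))
E
```

```text
time_s: 13.43
eef_pos: [0.4233, 0.3239, 0.2384]
tool_rot: [-90.1, 0.0, -14.1]
wrist_force: [0.1, -0.6, -0.4]
finger_gap: 0.0076
time_s: 13.93
eef_pos: [0.4229, 0.3198, 0.1105]
tool_rot: [-90.4, 0.2, -14.0]
wrist_force: [-1.0, -1.3, -1.2]
finger_gap: 0.0073
t 13.93 pos [422.9 319.8 110.5] rot [-90.4   0.2 -14. ] F [-1.  -1.3 -1.2] gap 7.3 j [-80.   14.3  43.5 110.8 -11.3  59.6 -45.6]
dp [ 2.5 18.5  2.9] spin -0.0005 rows 0.45
```

View pics/a7.png

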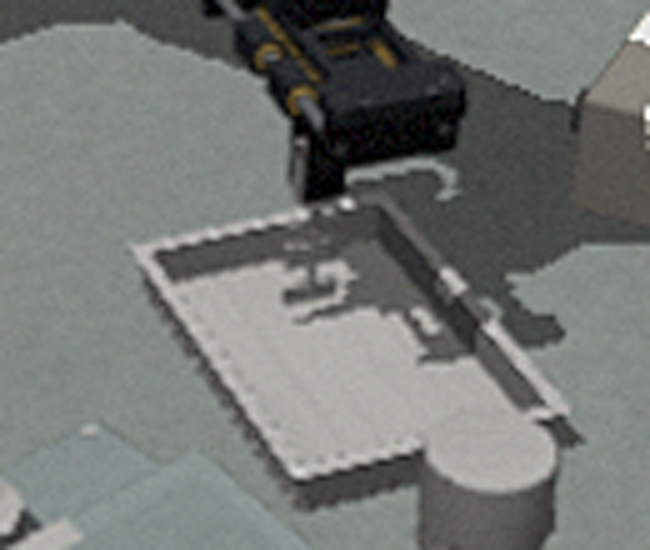

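The key hangs upright inside the tray, near its robot-side end. Its tip, at about (310,295) in the zoom, is clear of the walls. Lower to contact.

```bash
python3 -m inch '{"dp":[[4,6,0],[4,4,0],[0,3,0],[0,1.5,0],[0,1.5,0],[0,0,0]],"spin":[0,0,0,0,0,0],"fingers":[-1,-1,-1,-1,-1,-1]}'
python3 -m inch '{"dp":[[0,1,0],[0,1,0],[0,0,0]],"spin":[0,0,0],"fingers":[-1,-1,-1]}'
```

```text
time_s: 14.48
eef_pos: [0.433, 0.32, 0.099]
tool_rot: [-90.0, 0.0, -14.0]
wrist_force: [-0.6, -0.3, -0.9]
finger_gap: 0.0074
time_s: 14.73
eef_pos: [0.4329, 0.32, 0.097]
tool_rot: [-90.0, 0.0, -14.0]
wrist_force: [-0.2, 0.2, -1.1]
finger_gap: 0.0078
```

```bash
python3 -m inch '{"dp":[[0,1.5,0],[0,1.5,0],[0,1,0],[0,0,0]],"spin":[0,0,0,0],"fingers":[-1,-1,-1,-1]}'
python3 -m inch '{"dp":[[0,1,0],[0,0,0]],"spin":[0,0],"fingers":[-1,-1]}'
```

```text
time_s: 15.07
eef_pos: [0.4332, 0.32, 0.0932]
tool_rot: [-90.0, 0.0, -14.0]
wrist_force: [-0.8, -0.8, 1.5]
finger_gap: 0.0075
time_s: 15.23
eef_pos: [0.4336, 0.3202, 0.0931]
tool_rot: [-89.9, 0.0, -14.0]
wrist_force: [-3.3, -2.6, 13.7]
finger_gap: 0.0075
```

```bash
python3 -m inch '{"dp":[[0,-0.8,0],[0,0,0],[0,0,0],[0,0,0],[0,0,0],[0,0,0],[0,0,0],[0,0,0]],"spin":[0,0,0,0,0,0,0,0],"fingers":[-1,-0.6,-0.3,0,0.4,0.8,1,1]}' 
python3 - <<'E'
from h import *
b=cams.snapshot('scene');a=cams.snapshot('top')
cv2.imwrite('pics/a8.png',np.hstack([cv2.resize(b[130:230,330:440],None,fx=4,fy=4,interpolation=2),cv2.resize(a[240:390,110:240],(347,400),interpolation=2)]))
E
```

```text
time_s: 15.9
eef_pos: [0.433, 0.3199, 0.0927]
tool_rot: [-90.0, 0.0, -14.0]
wrist_force: [0.2, 0.2, 0.8]
finger_gap: 0.046
```

View pics/a8.png

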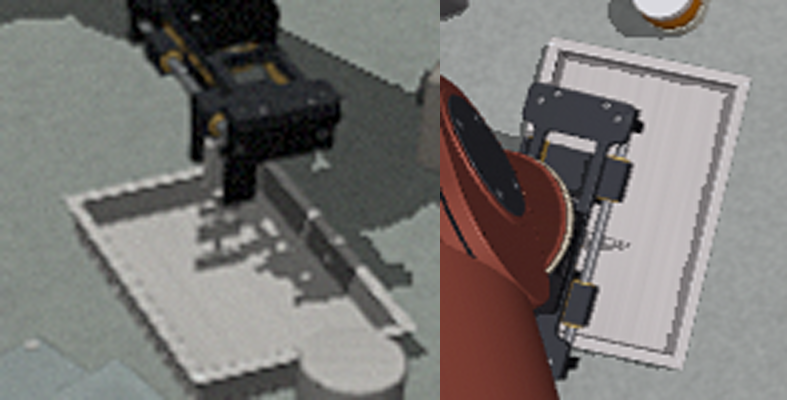

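```bash
python3 -m inch '{"dp":[[0,-4,0],[0,-4,0],[0,0,0],[10,0,0],[10,0,0],[10,0,0],[8,0,0],[8,0,0],[8,0,0],[8,0,0],[8,0,0],[0,0,0]],"spin":[0,0,0,0,0,0,0,0,0,0,0,0],"fingers":[1,1,1,1,1,1,1,1,1,1,1,1]}' 
python3 - <<'E'
from h import *
b=cams.snapshot('scene');a=cams.snapshot('top')
cv2.imwrite('pics/a9.png',np.hstack([cv2.resize(b[130:230,330:440],None,fx=4,fy=4,interpolation=2),cv2.resize(a[240:390,110:240],(347,400),interpolation=2)]))
E
```

```text
time_s: 17.0
eef_pos: [0.5027, 0.302, 0.1009]
tool_rot: [-90.0, -0.1, -14.1]
wrist_force: [0.7, -0.8, -0.5]
finger_gap: 0.0871
```

View pics/a9.png

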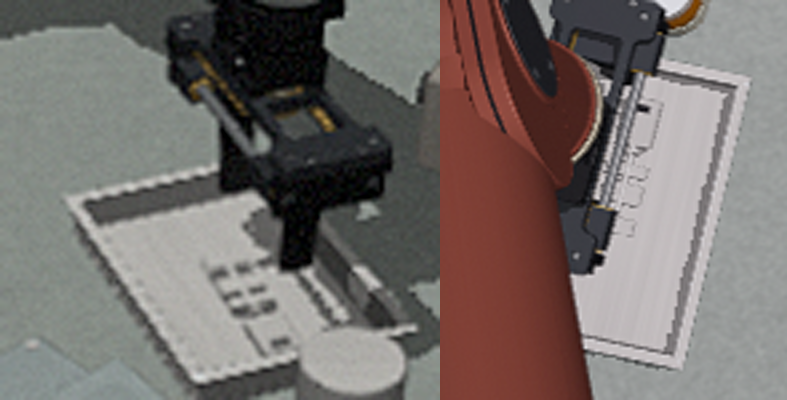

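The key lies flat in the tray, bow to the far end. I'll raise the arm clear, then check everything.

```bash
python3 -m inch '{"dp":[[0,-20,0],[0,-40,0],[0,-40,0],[0,-40,0],[-20,0,30],[-20,0,35],[-20,0,35],[-20,0,35],[-20,0,35],[-20,0,35],[0,0,20],[0,0,0]],"spin":[0,0,0,0,0,0,0,0,0,0,0,0],"fingers":[1,1,1,1,1,1,1,1,1,1,1,1]}' 
python3 -m inch '{"dp":[[0,0,0],[0,0,0],[0,0,0],[0,0,0]],"spin":[0,0,0,0],"fingers":[1,1,1,1]}' 
python3 - <<'E'
from h import *
b=cams.snapshot('scene');a=cams.snapshot('top')
cv2.imwrite('pics/b1.png',b);cv2.imwrite('pics/b2.png',cv2.resize(a[150:390,110:540],None,fx=1.8,fy=1.8,interpolation=2))
r=spotter.spot_point('key_square_mid','top')
for q in r:print(q['score'],q['point'],atz('top',q['point'],.01))
print(atz('top',spotter.spot_point('tray','top')[0]['point'],0))
E
```

```text
time_s: 18.1
eef_pos: [0.4352, 0.5562, 0.239]
tool_rot: [-90.0, 0.1, -13.6]
wrist_force: [0.5, -0.1, -0.4]
finger_gap: 0.0871
time_s: 18.43
eef_pos: [0.4396, 0.5492, 0.2413]
tool_rot: [-90.0, 0.0, -14.1]
wrist_force: [0.4, 0.0, 0.2]
finger_gap: 0.0872
0.97 [298.2, 181.8] [0.49816065 0.30184555 0.01      ]
[0.46175203 0.305089   0.        ]
```

View pics/b1.png

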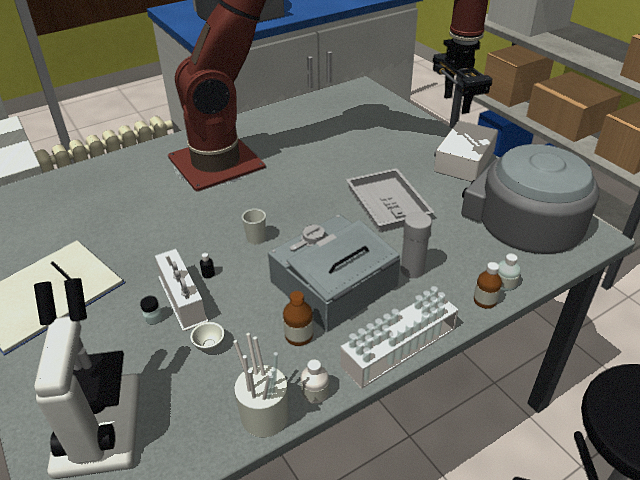

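View pics/b2.png

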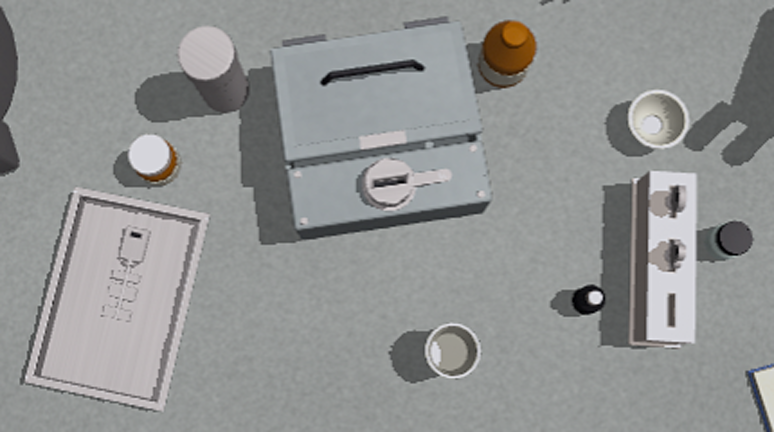

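```bash
python3 -c "
from h import *
print(ticket.close_job())"
```

```text
the job is handed in; nothing more can be done
None
```

The first key I tried, the square-bow one, fitted: pushed fully home, it turned the tongue the full quarter turn and the lid sprang up. I handed the job in at about 18.5 s of the 72 s; it reported no verdict.

- **Turning the lock:** The collar came to rest on the head with about 10 N of upward force. The key then turned about 1.69 rad clockwise to the stop.
- **Setting the key down:** I pulled the key out, lowered it upright until its tip touched the tray floor, let go, and tipped it over with a finger. Its fall was not measured, but the tip was on the floor throughout.
- **Last pictures:** The tongue lies parallel to the box front and the lid is raised. The square key is flat in the tray, its mid point roughly 35 mm from the tray centre and inside the walls. The oval and clover keys still stand in the stand, and every bystander looks unmoved. The arm is clear of everything.
- **Disagreements:** The two cameras differed by about 4 to 5 mm on the keyhole's position. I went by the key tip against the slot in the scene picture, and the key went in without force. Side force on the arm reached about 15 N at the stop, well within the limit, and I eased it before pulling the key out.

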